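# Fold the large bifold dust guard flat at a cast station

## Task

Two plaster casts stand on the bench, each behind a plywood dust guard made of two hinged panels. Fold up the larger, taller guard by pushing the steel post at its free end along the guide towards its fixed post, until its two panels lie flat against each other, then leave it so. Leave the smaller guard as it is.

Things in the scene. Friction and masses are not known exactly. Their poses are not given: they have to be found in the camera images.
- guard (a joint): LARGE guard: angle between its two plywood panels' facing sides; 0 = flat together (firm stop), grows as it spreads, max 2.4. Panels 110 mm long, 10 thick, 18 to 118 mm above the bench, hinged at the fold; one hinged to the fixed post, the other carries the sliding post. As that post slides, the fold swings out on the side away from the cast. Sliding it takes about 1 to 4 N; stays where left.
- guard_slider (a point): Top centre of the LARGE guard's sliding post: upright steel rod, 18 mm diameter, top 163 mm above the bench, standing clear 45 mm above the panels. Runs only on the straight guide through guard_post: push it sideways straight towards guard_post. Starts 140 to 200 mm from it; folded flat, the two axes are 24 mm apart. z is up.
- guard_post (a point): Top centre of the LARGE guard's fixed post: steel rod, 16 mm diameter, top 122 mm above the bench. Its y axis points along the guide, away from the sliding post; x points to the cast (92 mm thick, top 160 mm above the bench, its centre 93 mm in x and -125 mm in y from the post). Grey base plate 170 x 280 x 12 mm.
- small_slider (a point): Top centre of the SMALL guard's sliding post, not to be moved: steel rod, 18 mm diameter, top 133 mm above the bench. Same make, panels 75 mm long, tops 88 mm above the bench, base plate 130 x 200 mm, smaller cast (60 mm thick, top 115 mm above the bench).

How it is judged:
By the outcome, as a careful person would: the job done as asked, in the order asked, and still so for the second after the job is handed in, with the robot touching nothing.
It also fails if it takes over 38 s, if anything falls off the work surface, if the arm or the gripper's body presses on something with over 40 N, if the wrist force passes 120 N, or if a joint passes its speed limit or range.

## Robot

A 6-joint arm with a two-finger parallel gripper is mounted at the origin on the work surface. World frame = base frame: x ahead of the robot, y to its left, z up, the work surface at z = 0. Lengths are in m, angles in rad, forces in N, time in s.
With the tool pointing down it reaches from about 0.35 to 0.95 m from the base axis. Payload 17.4 kg.
Tool frame: the origin (TCP) lies at the very end of the fingers, on their centre line; the grasp point (between the pads) lies 19 mm behind it; z points along the fingers, y is the line along which they close (so a half turn about z gives the same grasp; the last joint's range is limited). The gripper opens to 93 mm and grips with 3 to 60 N. Pads are 15 mm wide; open, the fingers measure 128 mm over their backs; the gripper's body (75 mm by 188 mm) begins 65 mm behind the grasp point.
Start: joints at [1.203, 0.116, 1.442, -0, 1.584, -0.038], TCP at [0.219, 0.639, 0.219] pointing down, gripper open.
Joint ranges: [-2.83, 2.83], [-0.83, 2.19], [0.07, 2.5], [-1.14, 4.28], [0.01, 3], [-2.97, 2.97]. Speed limits (rad/s): [1.89, 1.89, 2.22, 3.14, 3.14, 3.14].

## Interface

Orientations are given as [roll, pitch, yaw] about the fixed x, y, z axes, in that order (R = Rz(yaw) Ry(pitch) Rx(roll)).
In Python, from cell import arm, get_image gives the robot as it stands. The module is installed in compiled form; this text tells all that it offers.
- The arm moves only by the tool step_arm, never from a script. Its argument "motion" is a list that holds one entry, the list of rows, each a list of 6 numbers: the shift along the tool's x, y, z in mm, then the turn, a rotation vector about the tool's x, y, z in rad. A call has 1 to 12 rows; each row is the pose to reach, as a shift and turn from the pose commanded when the call began, along the tool's axes at that moment; what a row does not reach only later rows make up. A row lasts 1/12 s, in which the tool goes at most 41.7 mm and 7.16 degrees, less where a joint would pass 70% of its speed; a pose out of reach is approached as far as the arm can. A call with a gripper value outside its range is refused whole. "fingers" is the gripper command: -1 is fully open, 1 is shut, values between are in proportion, set as the call begins (left out, the last holds). The fingers move at their own pace and stop on an object; "force" is the grip in N (left out, the last holds). Time passes only in rows, so rows that repeat a pose let the fingers close. It gives the time, the measured TCP pose, the force, the opening and the grip force at its end, in the units of the state.
- arm.get_obs(): the state, without advancing time (a new reading comes with each control period).
- get_image(name): name is "scene" or "side" or "wrist"; returns a dict with "frame" (480x640x3 uint8, red, green, blue), "fx", "fy", "cx", "cy" (pixels), "rvec" (rotation vector, rad) and "tvec" (3), from world to camera coordinates, as OpenCV has them; the wrist camera has in their place "mount" (4x4, takes a point from camera to tool coordinates, whose origin is the TCP and whose axes are the flange's). Camera axes: x right, y down, z forward; pixel columns grow to the right and rows downward; lengths in m; the calibration is good to about 2 mm. A picture is of the moment at which its call begins: read the wrist's pose just before it. There is no depth.
- arm.finish_job(): hands the job in; it is judged then, once.
The state is a dict: "time_s": time; "joints": joint angles; "joint_velocities": joint speeds; "joint_torque": joint torques, N m; "ee_pos": TCP position; "ee_rot": TCP orientation; "contact_force": force on the tool from outside, world axes, zero at the start; "torque": the same for the moment, N m; "grip_width": opening from 0.0 (shut) to 1.0 (fully open); "finger_force": force on a finger pad.
Only numpy, scipy, OpenCV 4.12 (cv2) and the standard library are available. Lean on these libraries where they do the work, as an engineer would, in place of code of your own. Each camera call takes 0.05 s, during which the arm holds its last target. There are 200 camera calls.

## Working session

There is one attempt and no reset: what is moved stays moved. The work goes in short steps, Python scripts to look and compute and a tool call to move; the robot and the scene stay as the last step left them, time stands still between calls to the robot, and variables do not carry over. Pictures are saved under pics/ and viewed, at most 10 in all, crops included, and the job is handed in when it is done.

Besides the shell and the picture viewer there is one more tool, called after "Call:" as a command line: name --argument value ..., lists and objects as JSON in quotes. step_arm: Moves the arm, as the interface text tells. Its arguments: {"type":"object","properties":{"motion":{"type":"array"},"fingers":{"type":"number"},"force":{"type":"number"}},"required":["motion"]}

```bash
mkdir -p pics; cat > h.py <<'E'
import numpy as np, cv2
from cell import arm, get_image
def cam(d):
    K=np.array([[d['fx'],0,d['cx']],[0,d['fy'],d['cy']],[0,0,1.]])
    R=cv2.Rodrigues(np.array(d['rvec'],float))[0]; t=np.array(d['tvec'],float).ravel()
    return K,R,t
def ray(d,u,v):
    K,R,t=cam(d); return -R.T@t, R.T@np.linalg.solve(K,[u,v,1.])
def onz(d,u,v,z):
    c,r=ray(d,u,v); return c+r*(z-c[2])/r[2]
def proj(d,p):
    K,R,t=cam(d); q=K@(R@np.array(p)+t); return q[:2]/q[2]
E
python3 - <<'E'
from h import *
import pickle
D={n:get_image(n) for n in('scene','side')}
pickle.dump(D,open('d.pkl','wb'))
for n in D: cv2.imwrite(f'pics/{n}.png',D[n]['frame'][:,:,::-1]); print(n,ray(D[n],320,240))
o=arm.get_obs(); print(o['ee_pos'],o['ee_rot'],o['time_s'])
E
```

```text
scene (array([1.17392396, 0.03736542, 0.82459335]), array([-0.71379163,  0.02656685, -0.69992472]))
side (array([ 0.42544397, -0.75165691,  0.88644034]), array([ 0.02479886,  0.75281033, -0.65810363]))
[0.21852561 0.63843825 0.21800815] [-3.14056419e+00 -4.28997053e-05  2.81179611e+00] 0.1
```

View pics/scene.png

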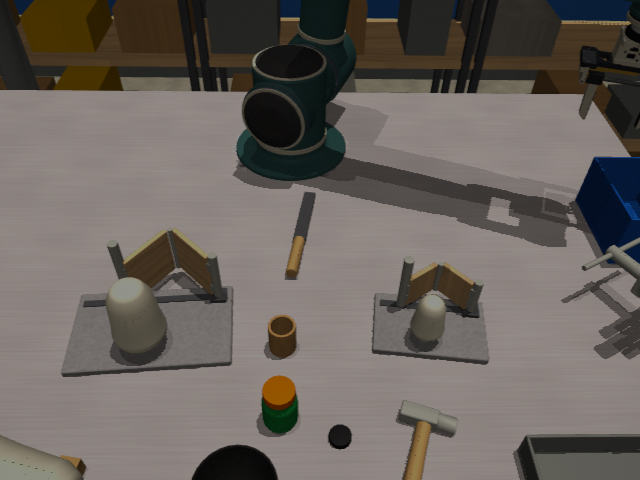

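View pics/side.png

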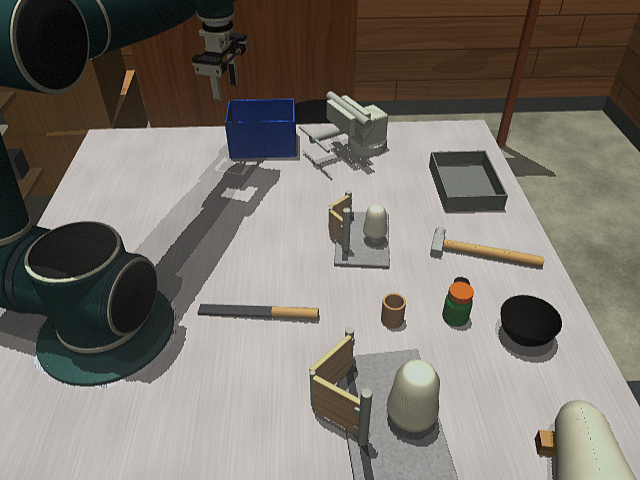

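The scene view shows the large guard at left, with post tops near (114,243) and (213,257). In the side view they are near (366,392) and (350,333). I'll zoom in on both.

```bash
python3 - <<'E'
from h import *
import pickle
D=pickle.load(open('d.pkl','rb'))
a=cv2.resize(D['scene']['frame'][215:315,95:235],None,fx=4,fy=4,interpolation=2)
b=cv2.resize(D['side']['frame'][320:480,300:380],None,fx=3,fy=3,interpolation=2)
c=np.zeros((480,800,3),np.uint8); c[:400,:560]=a; c[:,560:]=b
cv2.imwrite('pics/z.png',c[:,:,::-1])
E
```

```text
(no output)
```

View pics/z.png

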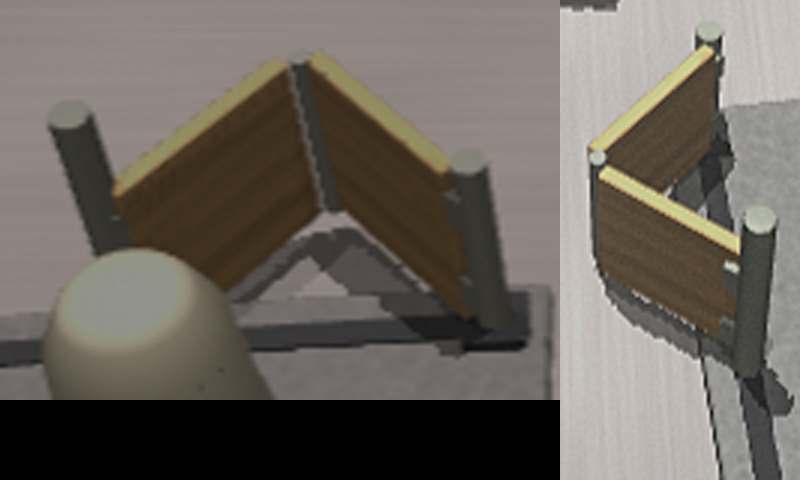

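In the zoom, the slider's top centre is at scene (112.5,243.5) and side (366.5,392.5). The fixed post's top is at scene (211.7,255) and side (349,330.5).

```bash
python3 - <<'E'
from h import *
import pickle
D=pickle.load(open('d.pkl','rb'));S,T=D['scene'],D['side']
P=[]
for n,a,b,z in(('sl',(112.4,243.4),(366.4,392.3),.163),('post',(211.7,254.9),(349,330.4),.122)):
    p,q=onz(S,*a,z),onz(T,*b,z); print(n,p.round(4),q.round(4))
    Ms=[];bs=[]
    M=0;bb=0
    for d,u in((S,a),(T,b)):
        c,r=ray(d,*u); r=r/np.linalg.norm(r); A=np.eye(3)-np.outer(r,r); M=M+A; bb=bb+A@c
    print(' tri',np.linalg.solve(M,bb).round(4)); P.append((p+q)/2)
d=(P[1]-P[0])[:2];print(P,np.linalg.norm(d),np.degrees(np.arctan2(d[1],d[0])))
o=arm.get_obs();print(o['joints'],o['ee_pos'],o['ee_rot'])
E
```

```text
sl [ 0.5085 -0.2803  0.163 ] [ 0.5094 -0.284   0.163 ]
 tri [ 0.5086 -0.2817  0.1616]
post [ 0.4948 -0.1235  0.122 ] [ 0.4963 -0.1276  0.122 ]
 tri [ 0.4954 -0.1248  0.1207]
[array([ 0.50892101, -0.28213137,  0.163     ]), array([ 0.49554255, -0.12557157,  0.122     ])] 0.15713036660615437 94.8842122535026
[ 1.20321445e+00  1.16389323e-01  1.44220443e+00  4.01767866e-06
  1.58402826e+00 -3.77853012e-02] [0.21852561 0.63843825 0.21800815] [-3.14056419e+00 -4.28997053e-05  2.81179611e+00]
```

Both views agree within 4 mm, and the post spacing of 157 mm is plausible. The guide heads at about 95°. I'll approach with the finger line along the guide.

Call:
step_arm --motion '[[[-393, -434, -22, 0, 0, -0.415], [-393, -434, -22, 0, 0, -0.415], [-393, -434, -22, 0, 0, -0.415], [-393, -434, -22, 0, 0, -0.415], [-393, -434, -22, 0, 0, -0.415], [-393, -434, -22, 0, 0, -0.415], [-393, -434, -22, 0, 0, -0.415], [-393, -434, -22, 0, 0, -0.415], [-393, -434, -22, 0, 0, -0.415], [-393, -434, -22, 0, 0, -0.415], [-393, -434, -22, 0, 0, -0.415], [-393, -434, -22, 0, 0, -0.415]]]' --fingers -1

```text
time_s: 1.1
ee_pos: [0.416, 0.1777, 0.2375]
ee_rot: [3.141, 0.0, -3.056]
contact_force: [0.9, 0.4, -0.8]
grip_width: 0.999
finger_force: 0.0
```

Call:
step_arm --motion '[[[-53, -460, 0, 0, 0, 0], [-53, -460, 0, 0, 0, 0], [-53, -460, 0, 0, 0, 0], [-53, -460, 0, 0, 0, 0], [-53, -460, 0, 0, 0, 0], [-53, -460, 0, 0, 0, 0], [-53, -460, 0, 0, 0, 0], [-53, -460, 0, 0, 0, 0], [-53, -460, 0, 0, 0, 0], [-53, -460, 0, 0, 0, 0], [-53, -460, 0, 0, 0, 0], [-53, -460, 0, 0, 0, 0]]]'

```text
time_s: 2.1
ee_pos: [0.5079, -0.2793, 0.236]
ee_rot: [-3.142, -0.002, -3.06]
contact_force: [0.9, 0.7, 0.0]
grip_width: 1.002
finger_force: 0.0
```

```bash
python3 - <<'E'
from h import *
from scipy.spatial.transform import Rotation as Ro
o=arm.get_obs();d=get_image('wrist')
p=np.array(o['ee_pos']);R=Ro.from_euler('xyz',o['ee_rot']).as_matrix()
cv2.imwrite('pics/w1.png',d['frame'][:,:,::-1])
M=np.array(d['mount']);print(p,o['ee_rot'],M.round(3))
K=np.array([[d['fx'],0,d['cx']],[0,d['fy'],d['cy']],[0,0,1.]])
for q in((.509,-.282,.163),(.4955,-.1256,.122)):
    t=R.T@(np.array(q)-p); c=M[:3,:3].T@(t-M[:3,3]); u=K@c; print(u[:2]/u[2],c)
E
```

```text
[ 0.50788637 -0.27925062  0.23600764] [-3.14157365e+00 -1.78773044e-03 -3.05966708e+00] [[ 0.001 -0.955 -0.298  0.083]
 [ 1.     0.     0.     0.   ]
 [-0.    -0.298  0.955 -0.166]
 [ 0.     0.     0.     1.   ]]
[324.84030896 255.93127141] [-0.00300591  0.00912057  0.25334621]
[538.68618742 236.77522303] [ 0.15396827 -0.00357794  0.29235985]
```

View pics/w1.png

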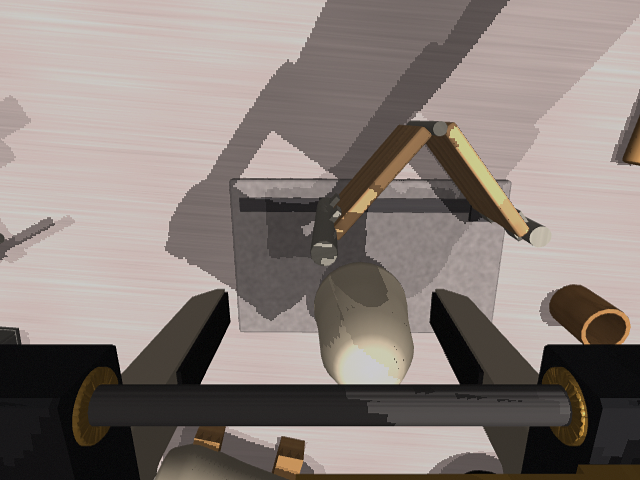

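The wrist view shows the slider top at (323,250) and the fixed post top at (539,236), within a few px of prediction. Next I'll descend around the slider, keeping above the panels.

Call:
step_arm --motion '[[[1, -3, 35, 0, 0, 0], [1, -3, 65, 0, 0, 0], [1, -3, 90, 0, 0, 0], [1, -3, 105, 0, 0, 0], [1, -3, 105, 0, 0, 0], [1, -3, 105, 0, 0, 0]]]'

```text
time_s: 2.65
ee_pos: [0.507, -0.2764, 0.1324]
ee_rot: [3.141, -0.001, -3.056]
contact_force: [-0.1, 0.1, 1.1]
grip_width: 0.999
finger_force: 0.0
```

Call:
step_arm --motion '[[[0, 0, 0, 0, 0, 0], [0, 0, 0, 0, 0, 0], [0, 0, 0, 0, 0, 0], [0, 0, 0, 0, 0, 0], [0, 0, 0, 0, 0, 0], [0, 0, 0, 0, 0, 0], [0, 0, 0, 0, 0, 0], [0, 0, 0, 0, 0, 0], [0, 0, 0, 0, 0, 0], [0, 0, 0, 0, 0, 0], [0, 0, 0, 0, 0, 0], [0, 0, 0, 0, 0, 0]]]' --fingers 1 --force 10

```text
time_s: 3.65
ee_pos: [0.5073, -0.2774, 0.1325]
ee_rot: [-3.141, 0.0, -3.056]
contact_force: [1.0, -0.2, -1.5]
grip_width: 0.188
finger_force: 9.2
```

Gripped: the opening of 17.5 mm matches the 18 mm post. Now I'll push along the guide.

Call:
step_arm --motion '[[[0, 8, 0, 0, 0, 0], [0, 16, 0, 0, 0, 0], [0, 24, 0, 0, 0, 0], [0, 32, 0, 0, 0, 0], [0, 40, 0, 0, 0, 0], [0, 48, 0, 0, 0, 0], [0, 56, 0, 0, 0, 0], [0, 60, 0, 0, 0, 0]]]'

```text
time_s: 4.32
ee_pos: [0.502, -0.2163, 0.1326]
ee_rot: [3.142, 0.0, -3.056]
contact_force: [2.1, -2.6, 0.6]
grip_width: 0.188
finger_force: 10.0
```

Call:
step_arm --motion '[[[0, 8, 0, 0, 0, 0], [0, 16, 0, 0, 0, 0], [0, 24, 0, 0, 0, 0], [0, 32, 0, 0, 0, 0], [0, 40, 0, 0, 0, 0], [0, 48, 0, 0, 0, 0], [0, 54, 0, 0, 0, 0], [0, 54, 0, 0, 0, 0]]]'

```text
time_s: 4.98
ee_pos: [0.4974, -0.1625, 0.1325]
ee_rot: [3.141, -0.0, -3.056]
contact_force: [-1.1, 1.5, 4.4]
grip_width: 0.189
finger_force: 10.0
```

Call:
step_arm --motion '[[[0, 3, 0, 0, 0, 0], [0, 6, 0, 0, 0, 0], [0, 8, 0, 0, 0, 0], [0, 10, 0, 0, 0, 0], [0, 11, 0, 0, 0, 0], [0, 11, 0, 0, 0, 0]]]'

```text
time_s: 5.48
ee_pos: [0.4965, -0.1526, 0.1325]
ee_rot: [3.141, -0.0, -3.056]
contact_force: [0.7, -0.8, 5.1]
grip_width: 0.194
finger_force: 10.0
```

Call:
step_arm --motion '[[[0, 1, 0, 0, 0, 0], [0, 2, 0, 0, 0, 0], [0, 2, 0, 0, 0, 0]]]'

```text
time_s: 5.73
ee_pos: [0.4964, -0.1507, 0.1325]
ee_rot: [-3.142, 0.0, -3.057]
contact_force: [1.2, -1.9, 4.5]
grip_width: 0.193
finger_force: 10.0
```

Call:
step_arm --motion '[[[0, 1, 0, 0, 0, 0], [0, 2, 0, 0, 0, 0], [0, 2, 0, 0, 0, 0]]]'

```text
time_s: 5.98
ee_pos: [0.4963, -0.1488, 0.1325]
ee_rot: [-3.141, 0.0, -3.057]
contact_force: [0.2, -2.4, 5.2]
grip_width: 0.187
finger_force: 10.0
```

Call:
step_arm --motion '[[[0, 1, 0, 0, 0, 0], [0, 2, 0, 0, 0, 0], [0, 2, 0, 0, 0, 0]]]' --force 25

```text
time_s: 6.23
ee_pos: [0.4962, -0.1485, 0.1325]
ee_rot: [-3.138, 0.0, -3.057]
contact_force: [3.8, -17.9, 1.2]
grip_width: 0.188
finger_force: 25.0
```

Call:
step_arm --motion '[[[0, 1, 0, 0, 0, 0], [0, 2, 0, 0, 0, 0], [0, 2, 0, 0, 0, 0]]]'

```text
time_s: 6.48
ee_pos: [0.4962, -0.1482, 0.1326]
ee_rot: [-3.134, 0.001, -3.058]
contact_force: [5.9, -32.6, -1.5]
grip_width: 0.188
finger_force: 25.0
```

The force has risen to 33 N with almost no motion, so this is the firm stop. I'll relax most of the push, then open.

Call:
step_arm --motion '[[[0, -1, 0, 0, 0, 0], [0, -2, 0, 0, 0, 0], [0, -3, 0, 0, 0, 0], [0, -3, 0, 0, 0, 0]]]'

```text
time_s: 6.82
ee_pos: [0.4963, -0.1487, 0.1325]
ee_rot: [-3.14, 0.0, -3.057]
contact_force: [3.1, -9.6, 2.9]
grip_width: 0.189
finger_force: 25.0
```

Call:
step_arm --motion '[[[0, 0, 0, 0, 0, 0], [0, 0, 0, 0, 0, 0], [0, 0, 0, 0, 0, 0], [0, 0, 0, 0, 0, 0], [0, 0, 0, 0, 0, 0], [0, 0, 0, 0, 0, 0]]]' --fingers -0.3

```text
time_s: 7.32
ee_pos: [0.496, -0.1476, 0.1322]
ee_rot: [3.141, -0.0, -3.056]
contact_force: [0.0, -0.9, -0.1]
grip_width: 0.565
finger_force: 0.0
```

Call:
step_arm --motion '[[[0, 0, -20, 0, 0, 0], [0, 0, -50, 0, 0, 0], [0, 0, -85, 0, 0, 0], [0, 0, -120, 0, 0, 0], [0, 0, -120, 0, 0, 0], [0, 0, -120, 0, 0, 0]]]'

```text
time_s: 7.82
ee_pos: [0.4967, -0.1479, 0.2542]
ee_rot: [-3.14, 0.003, -3.056]
contact_force: [-0.4, -0.1, -0.4]
grip_width: 0.651
finger_force: 0.0
```

```bash
python3 - <<'E'
from h import *
d=get_image('wrist');S=get_image('scene');T=get_image('side')
cv2.imwrite('pics/w2.png',d['frame'][:,:,::-1])
c=np.zeros((480,800,3),np.uint8)
c[:400,:400]=cv2.resize(S['frame'][215:315,135:235],None,fx=4,fy=4)
c[:400,400:800]=cv2.resize(T['frame'][315:415,290:390],None,fx=4,fy=4)
cv2.imwrite('pics/z2.png',c[:,:,::-1]);print(arm.get_obs()['contact_force'])
E
```

```text
[-0.29703167 -1.0557342  -0.91548981]
```

View pics/w2.png

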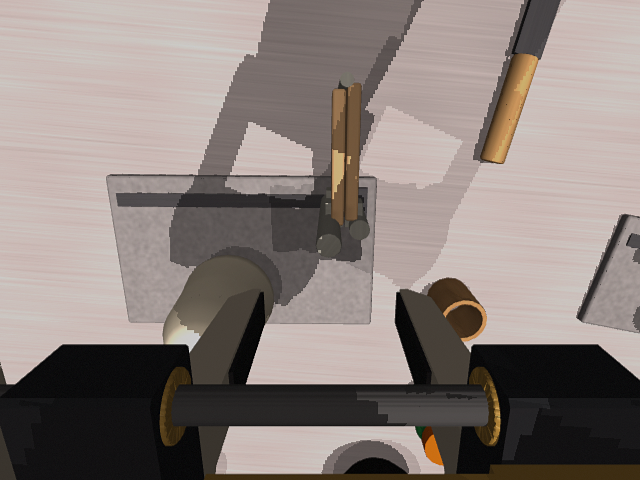

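View pics/z2.png

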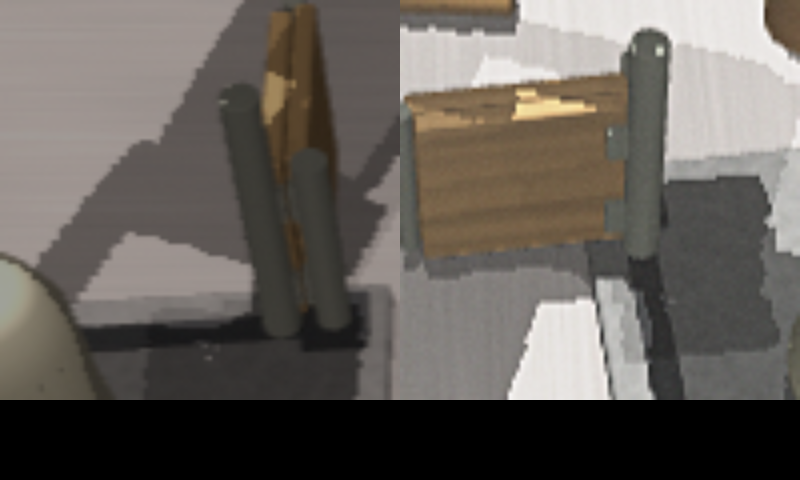

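The wrist view shows the two panels parallel and touching at (338–356, 85–225). The post tops are at (329,244) and (359,229), which works out to about 23–24 mm apart, the folded-flat value. The gripper is clear, so I'll hand in.

```bash
python3 -c "
from cell import arm; print(arm.finish_job())"
```

```text
the job is handed in; nothing more can be done
None
```

I folded the large guard up to its firm stop, with its panels lying flat together. The gripper is clear, the small guard was not touched, and the job is handed in (about 8 s used of 38 s).

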